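Blow-clean small wheelchair wheels

TASK

Clean the small loose wheels in the air-blow box: fold its stiff lid up until it stands upright, put every small wheel from the bench on the floor of the box, none on top of another, then fold the lid back down so that it stays 30 degrees above shut, and let go of it. Only then start the box from the key unit: press home the left key, then the right key, then the large middle key, one at a time. Leave the tin, the jar and the wrench where they are.

Things in the scene. Friction and masses are not known exactly. Their poses are not given: they have to be found in the camera images.
- box_floor (a point): centre of the inner floor of the air-blow box, an open-topped grey box fixed to the bench: outside 175 (x) x 280 (y) x 60 mm high, walls 6 mm, inside 163 x 268 mm and 54 mm deep; this floor is 6 mm above the bench. x points from the front (the robot's side) to the lid's hinge, z up. A duct 45 mm high is fixed along the outside of its back, reaching 50 mm behind it.
- lid_hinge (a point): middle of the lid's hinge line, 64 mm above the bench along the top of the box's back wall (87.5 mm behind the floor's centre); the hinge line runs along the box's y.
- lid_bar (a point): centre of the lid's handle, which moves with the lid: a round steel bar 12 mm thick, 140 mm long, parallel to the hinge line and 217 mm from it, in the plane of the lid. It is carried 42 mm clear of the lid's free edge by two end arms 140 mm apart, so fingers fit between bar and lid. With the lid shut it is at the robot's side of the box, 64 mm above the bench. The lid is a clear panel in an aluminium frame, 175 x 280 mm and 8 mm thick, 0.35 kg.
- lid_panel (a joint): lid angle in rad: 0 shut (level), 1.57 upright, stop at 1.9. The hinge is stiff (about 0.65 N m of friction; 3 to 7 N at the bar moves it) and the lid stays at any angle it is left at.
- key_left_top (a point): centre of the top of the left key (the +y one, seen from the robot): round, white, 20 mm across, in a black housing on the fixed grey key unit, a flat box 80 (x) x 180 (y) x 36 mm. The three keys stand in a row 55 mm apart along the unit's y, 12 mm nearer the robot than its middle. z up.
- key_middle_top (a point): centre of the top of the middle key: like the others but larger, 30 mm across.
- key_right_top (a point): centre of the top of the right key (the -y one): 20 mm across.
- key_left (a joint): travel of the left key in m: 0 out, 0.006 fully home; a spring, about 5 N fully home.
- key_middle (a joint): the same for the middle key.
- key_right (a joint): the same for the right key.
- wheel0_center (a point): centre of a small loose wheel (two to four of them are there): black rubber tyre with a grey hub, 48 mm in diameter, 30 mm thick, 40 to 90 g, at first lying flat on the bench so that this point is 15 mm above it; z is its axle.
- wheel1_center (a point): centre of a small loose wheel (two to four of them are there): black rubber tyre with a grey hub, 48 mm in diameter, 30 mm thick, 40 to 90 g, at first lying flat on the bench so that this point is 15 mm above it; z is its axle.
- wheel2_center (a point): centre of a small loose wheel (two to four of them are there): black rubber tyre with a grey hub, 48 mm in diameter, 30 mm thick, 40 to 90 g, at first lying flat on the bench so that this point is 15 mm above it; z is its axle.
- wheel3_center (a point): centre of a small loose wheel (two to four of them are there): black rubber tyre with a grey hub, 48 mm in diameter, 30 mm thick, 40 to 90 g, at first lying flat on the bench so that this point is 15 mm above it; z is its axle.
- tin: bystander: low tin with a red band, 72 mm across, 50 mm tall, standing to the left of the box; origin at its underside.
- jar: bystander: glass jar, 64 mm across, 80 mm tall, standing at the far side behind the key unit; origin at its underside.
- wrench: bystander: steel wrench about 180 mm long, lying between the robot and the box; origin at the underside of its middle.
There are look-alikes about, which are no part of the job. What is shaped like the part that bears wheel3_center but orange or white is not meant. Leave any green look-alike of the part that bears wheel2_center alone.

How it is judged:
By the outcome, as a careful person would: the job done as asked, in the order asked, and still so for the second after the job is handed in, with the robot touching nothing.
Of wheel0, wheel1, wheel2, wheel3 only 2 to 4 are there at a start; the rules pass over those that are not, and their reading is None.
At some moment in a run one of wheel0, wheel1, wheel2, wheel3 may be knocked a few centimetres aside while the robot is not near it.
Once in a run the grip may slacken for a moment while it holds something.
It also fails if it takes over 210 s, if anything falls off the work surface, if the arm or the gripper's body presses on something with over 40 N, if the wrist force passes 120 N, or if a joint passes its speed limit or range.

ROBOT

A 7-joint arm with a two-finger parallel gripper is mounted at the origin on the work surface. World frame = base frame: x ahead of the robot, y to its left, z up, the work surface at z = 0. Lengths are in m, angles in rad, forces in N, time in s.
With the tool pointing down it reaches from about 0.35 to 0.9 m from the base axis. Payload 7.2 kg.
Tool frame: the origin (TCP) lies midway between the tips of the shut fingers; the grasp point (between the pads) lies 19 mm behind it (ctrl.hold_point_z is the distance from the TCP to the grasp point, in m); z points along the fingers, y is the line along which they close (so a half turn about z gives the same grasp; the last joint's range is limited). The gripper opens to 88 mm and grips with 3 to 60 N. Pads are 20 mm wide; open, the fingers measure 115 mm over their backs; the gripper's body (75 mm by 178 mm) begins 61 mm behind the grasp point.
Start: joints at [1.173, 0.411, -0.013, 1.596, 0.006, 1.134, -0.082], TCP at [0.202, -0.591, 0.223] pointing down, gripper open.
Joint ranges: [-2.95, 2.95], [-0.29, 1.99], [-1.47, 1.44], [0.14, 2.54], [-1.03, 4.17], [0.13, 1.85], [-2.86, 2.86]. Speed limits (rad/s): [2.39, 2.39, 3.01, 3.01, 3.14, 3.14, 3.14].

INTERFACE

Orientations are given as a unit quaternion [w, x, y, z].
In Python, from bench import ctrl gives the robot as it stands. Calls block until the motion is done:
- ctrl.movep(position, orientation): joint-space move of the TCP to a pose.
- ctrl.servo_line(position, rate=0.15, orientation=None, threshold=None): straight line of the TCP; orientation=None keeps the orientation; rate is the mean speed in m/s. With threshold (N) it stops when the force on the tool has changed by that much, and returns True; else False.
- ctrl.move_j(angles): joint-space move.
- ctrl.open() and ctrl.clamp(): open the fingers fully, or close them until they stop; the grip force is fixed at half the most.
- ctrl.sleep(seconds).
- ctrl.inverse_kinematics(position, orientation): joint angles nearest the present ones, or None.
- ctrl.observe(): the state.
- ctrl.grab_frame(name): name is "scene" or "top"; returns (picture, depth): 384x512x3 uint8, red, green, blue; 384x512 float32, m along the optical axis (not along the pixel's ray), 0 where there is no reading.
- ctrl.get_calibration(name): a dict with "fx", "fy", "cx", "cy" (pixels), "D" ([k1, k2, p1, p2, k3] as OpenCV has them; the pictures are not rectified), "cam_to_world" (4x4, takes a point from camera to world coordinates). Camera axes: x right, y up, looking along -z (the intrinsics and any distortion apply to the point x, -y, -z); pixel columns grow to the right and rows downward; lengths in m; the calibration is good to about 2 mm. A picture is of the moment at which its call begins. get_calibration takes no time and is no camera call.
A pose or a line that the arm cannot do raises ctrl.MotionError and nothing moves.
- ctrl.job_done(): hands the job in; it is judged then, once.
The state is a dict: "time": time; "joints": joint angles; "dq": joint speeds; "joint_efforts": joint torques, N m; "eef_pos": TCP position; "eef_rot": TCP orientation; "contact_force": force on the tool from outside, world axes, zero at the start; "wrist_torque": the same for the moment, N m; "gripper_width": finger opening in m; "finger_force": force on a finger pad.
Only numpy, scipy, OpenCV 4.12 (cv2) and the standard library are available. Lean on these libraries where they do the work, as an engineer would, in place of code of your own. Each camera call takes 0.05 s, during which the arm holds its last target. There are 200 camera calls.

## Working session

There is one attempt and no reset: what is moved stays moved. The work goes in short steps, each a Python script; the robot and the scene stay as the last script left them, time stands still between calls to the robot, and variables do not carry over. Pictures are saved under pics/ and viewed, at most 14 in all, crops included, and the job is handed in when it is done.

```bash
ls; mkdir -p pics; python3 - <<'E'
from bench import ctrl
import cv2,numpy as np
for n in("scene","top"):
    p,d=ctrl.grab_frame(n); cv2.imwrite(f"pics/{n}0.png",cv2.resize(p[:,:,::-1],(768,576))); np.savez(f"{n}0.npz",p=p,d=d)
    c=ctrl.get_calibration(n); print(n,{k:(np.round(v,3).tolist()) for k,v in c.items()}, (d>0).mean())
o=ctrl.observe();print(o, ctrl.hold_point_z)
E
```

```text
pics
scene {'fx': 427.575, 'fy': 427.575, 'cx': 251.368, 'cy': 187.576, 'D': [0.015, 0.0, 0.0, 0.0, 0.0], 'cam_to_world': [[0.774, -0.391, 0.499, 1.098], [0.633, 0.503, -0.588, -0.644], [-0.021, 0.771, 0.636, 0.778], [0.0, 0.0, 0.0, 1.0]]} 0.9944559733072916
top {'fx': 392.022, 'fy': 392.022, 'cx': 255.738, 'cy': 186.292, 'D': [-0.035, 0.0, 0.0, 0.0, 0.0], 'cam_to_world': [[0.02, 0.997, -0.081, 0.503], [-1.0, 0.022, 0.02, 0.008], [0.022, 0.081, 0.997, 1.069], [0.0, 0.0, 0.0, 1.0]]} 0.995941162109375
{'time': 0.1, 'joints': array([ 1.17281711,  0.41182912, -0.01269703,  1.59692981,  0.00562541,
        1.13427325, -0.08218979]), 'dq': array([-0.00025706, -0.00380615, -0.00041742, -0.00307112, -0.00085819,
       -0.0009651 ,  0.00052515]), 'joint_efforts': array([ 2.17430279e-03, -5.89098644e+01,  6.43576663e-01, -2.91711903e+01,
       -5.37403522e-02,  1.44615123e-02,  6.70918757e-05]), 'eef_pos': array([ 0.20220531, -0.59092982,  0.22190001]), 'eef_rot': array([-6.79137865e-04,  9.86433671e-01,  1.64158827e-01, -1.77614036e-04]), 'contact_force': array([ 0.46390148,  0.13043839, -0.63563803]), 'wrist_torque': array([ 0.03970763, -0.04531277, -0.01062168]), 'finger_force': 0.0, 'gripper_width': 0.08789351476489972} 0.0187
```

View pics/top0.png

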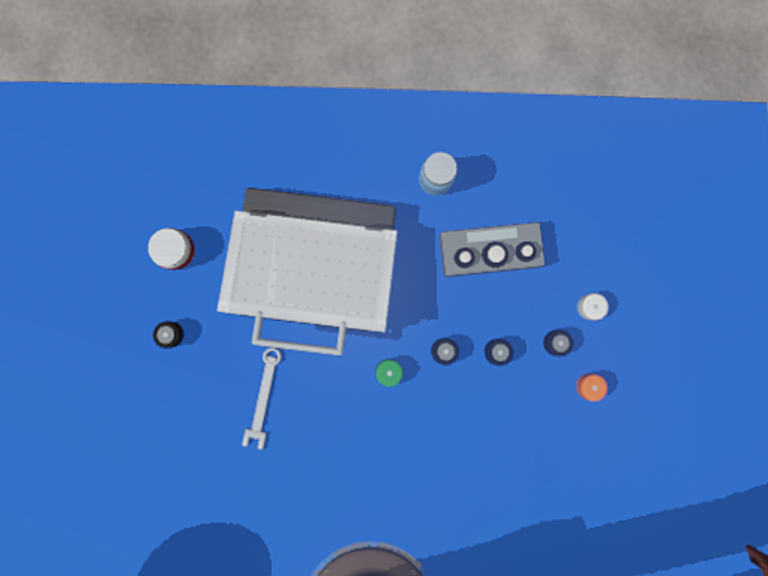

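View pics/scene0.png

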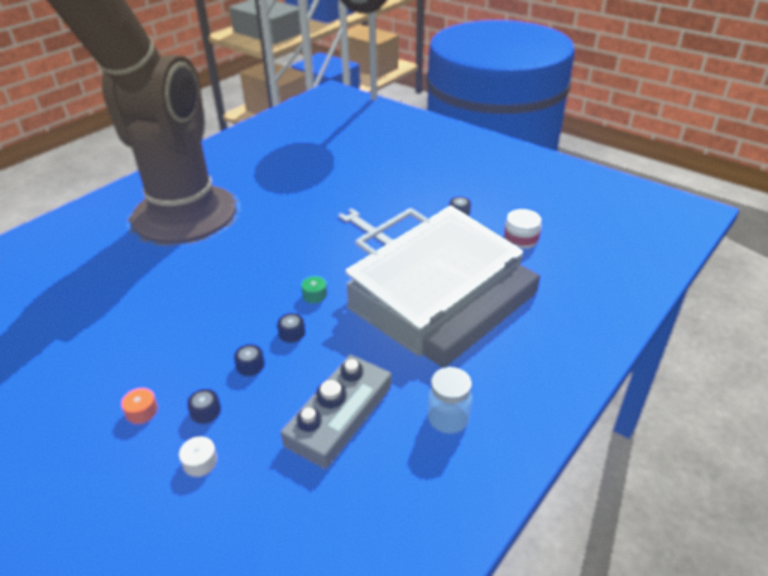

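The candidates, as pixels in the 768-wide top picture, are:
- Dark wheels at (167,334), (445,351), (499,352) and (559,343).
- Look-alikes: green (389,373), white (594,306) and orange (593,388), all excluded.

The left wheel looks slightly different, so I'll check it in a close crop and measure everything.

```bash
cat > h.py <<'E'
from bench import ctrl
import cv2,numpy as np
from scipy.spatial.transform import Rotation as R
def ray(n,uv):
    c=ctrl.get_calibration(n);K=np.array([[c["fx"],0,c["cx"]],[0,c["fy"],c["cy"]],[0,0,1]])
    p=cv2.undistortPoints(np.array(uv,float).reshape(-1,1,2),K,np.array(c["D"])).reshape(-1,2)
    T=np.array(c["cam_to_world"]);d=np.c_[p[:,0],-p[:,1],-np.ones(len(p))]
    return T[:3,3],d@T[:3,:3].T
def plane(n,uv,z):
    o,d=ray(n,uv);return o+d*((z-o[2])/d[:,2])[:,None]
def cloud(n,d):
    v,u=np.mgrid[0:384,0:512];o,r=ray(n,np.c_[u.ravel(),v.ravel()])
    return (o+r*d.reshape(-1,1)).reshape(384,512,3)
def blobs(n,mask,amin):
    k,l,s,c=cv2.connectedComponentsWithStats(mask.astype(np.uint8))
    return [(s[i,4],c[i],l==i) for i in range(1,k) if s[i,4]>amin]
E
python3 - <<'E'
from h import *
f=np.load("top0.npz");p,d=f["p"],f["d"];X=cloud("top",d)
# wheels: things 20-36 mm high
m=(X[...,2]>.02)&(X[...,2]<.038)
for a,c,l in blobs("top",m,40):
    q=X[l];print("h20-38",a,np.round(c,1),np.round(q.mean(0),3),np.round(np.median(p[l],0)),"minrect",np.round(plane("top",[cv2.minAreaRect(np.argwhere(l)[:,::-1].astype(np.float32))[0]],.03),3))
for a,c,l in blobs("top",X[...,2]>.038,20):
    q=X[l];print("high",a,np.round(c,1),np.round(q.min(0),3),np.round(q.max(0),3))
hsv=cv2.cvtColor(p,cv2.COLOR_RGB2HSV)
m=(hsv[...,2]<80)
for a,c,l in blobs("top",m,25): print("dark",a,np.round(c,1),np.round(plane("top",[c],.03),3))
cs=[p[int(v/1.5)-17:int(v/1.5)+17,int(u/1.5)-17:int(u/1.5)+17] for u,v in((167,334),(445,351),(499,352),(559,343))]
a=cv2.resize(np.hstack(cs),(800,200),interpolation=1)
b=cv2.resize(p[135:305,140:270],(400,523))
b=np.hstack([b[:390],cv2.resize(p[140:190,290:370],(400,250))[:390] if 0 else np.zeros((390,400,3),np.uint8)])
b[:250,400:]=cv2.resize(p[140:190,290:370],(400,250))
cv2.imwrite("pics/crop1.png",np.vstack([a,b])[:,:,::-1])
E
```

```text
h20-38 1249 [327.2 164.8] [ 0.649 -0.203  0.035] [135. 142. 150.] minrect [[ 0.646 -0.205  0.03 ]]
h20-38 89 [122.3 169. ] [0.626 0.343 0.03 ] [88. 47. 56.] minrect [[0.627 0.349 0.03 ]]
h20-38 251 [395.7 204.3] [ 0.547 -0.39   0.029] [212. 213. 213.] minrect [[ 0.546 -0.389  0.03 ]]
h20-38 273 [110.8 223.1] [0.482 0.367 0.03 ] [42. 59. 78.] minrect [[0.481 0.366 0.03 ]]
h20-38 257 [372.7 228.7] [ 0.481 -0.327  0.029] [ 47.  68. 103.] minrect [[ 0.481 -0.326  0.03 ]]
h20-38 259 [296.4 234.3] [ 0.463 -0.123  0.03 ] [ 51.  68. 103.] minrect [[ 0.462 -0.123  0.03 ]]
h20-38 259 [332.6 234.6] [ 0.463 -0.219  0.03 ] [43. 60. 94.] minrect [[ 0.464 -0.219  0.03 ]]
h20-38 258 [258.8 248.5] [ 0.423 -0.024  0.03 ] [ 71. 161. 111.] minrect [[ 0.423 -0.024  0.03 ]]
h20-38 249 [395.  257.6] [ 0.405 -0.387  0.029] [213. 134.  93.] minrect [[ 0.406 -0.387  0.03 ]]
high 501 [291.9 114.3] [ 0.503 -0.134  0.038] [0.806 0.008 1.069]
high 9659 [206.1 175.8] [ 0.457 -0.03   0.038] [0.745 0.263 1.069]
high 565 [111.9 164.7] [0.503 0.008 0.038] [0.669 0.399 1.069]
high 297 [330.4 167.9] [ 0.503 -0.247  0.038] [0.681 0.008 1.069]
high 167 [349.9 167.7] [ 0.62  -0.282  0.038] [ 0.662 -0.239  0.061]
high 170 [309.2 171.5] [ 0.503 -0.175  0.038] [0.649 0.008 1.069]
high 158 [505.3 372.2] [ 0.177 -0.546  0.221] [ 0.211 -0.5    0.326]
dark 46 [180.7 141.2] [[0.704 0.191 0.03 ]]
dark 40 [125.6 170.2] [[0.623 0.334 0.03 ]]
dark 83 [329.3 169.7] [[ 0.636 -0.209  0.03 ]]
dark 42 [350.7 166. ] [[ 0.648 -0.267  0.03 ]]
dark 61 [309.1 171.7] [[ 0.629 -0.155  0.03 ]]
dark 159 [113.3 222.7] [[0.483 0.36  0.03 ]]
dark 77 [295.5 233.1] [[ 0.466 -0.121  0.03 ]]
dark 98 [505.3 371.2] [[ 0.109 -0.686  0.03 ]]
dark 45 [271.7 375.8] [[ 0.097 -0.064  0.03 ]]
dark 76 [250.9 382.1] [[ 0.081 -0.011  0.03 ]]
```

View pics/crop1.png

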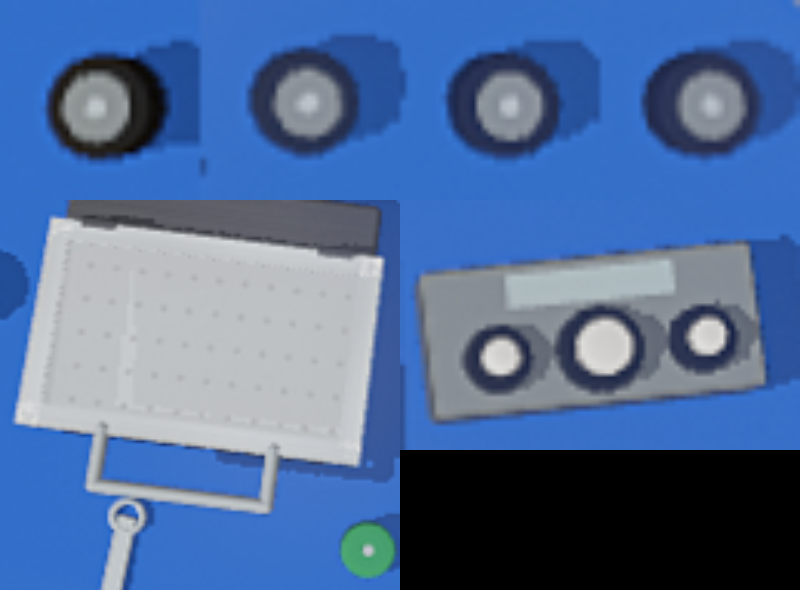

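```bash
python3 - <<'E'
from h import *
f=np.load("top0.npz");p,d=f["p"],f["d"];X=cloud("top",d)
c=plane("top",[(156.9,140.9),(264.5,154.5),(256.3,221.1),(145.5,208.1)],.068);print(np.round(c,4))
print("sides",[round(float(np.linalg.norm(c[i]-c[i-1])),4) for i in range(4)])
ctr=c.mean(0);v=(c[0]+c[1]-c[2]-c[3]);print("ctr",ctr,"yaw",np.degrees(np.arctan2(v[1],v[0])))
w=c[0]+c[3]-c[1]-c[2];print("yaw from y",np.degrees(np.arctan2(-w[0],w[1])))
b=plane("top",[(170.2,228.6),(226.1,235.1)],.07);print("bar",b.round(4),b.mean(0).round(4))
# full-res lid contour by colour/height mask
m=((X[...,2]>.058)&(X[...,2]<.078)).astype(np.uint8);m=cv2.morphologyEx(m,cv2.MORPH_OPEN,np.ones((9,9)))
a,_,l=max(blobs("top",m,500),key=lambda t:t[0]);r=cv2.boxPoints(cv2.minAreaRect(np.argwhere(l)[:,::-1].astype(np.float32)));print("mask",plane("top",r,.068).round(4),plane("top",r,.068).mean(0))
for k in((310,171.4),(330.8,169.4),(351.6,167.4)):
    z=np.median(X[int(k[1])-1:int(k[1])+2,int(k[0])-1:int(k[0])+2,2]);print("key",z,plane("top",[k],z).round(4))
g=np.load("scene0.npz");S=g["p"]
for n,P,cn in(("top",p,[(113.5,222.7),(296,234),(332,234.5),(372,229)]),("scene",S,[(306,137),(194,218),(166,240),(136,270)])):
    for u,v in cn:
        q=P[int(v)-9:int(v)+10,int(u)-9:int(u)+10].reshape(-1,3).astype(int);s=q[np.argsort(q.sum(1))[:25]];print(n,u,v,s.mean(0).round())
print("housing",p[176:178,330:333].mean((0,1)), "bench",p[223,90],p[240,310],p[260,350])
wz=X[236:300,165:190];mk=(cv2.cvtColor(p,cv2.COLOR_RGB2HSV)[236:300,165:190,1]<60);print("wrench z",np.percentile(wz[mk][:,2],[10,50,90]),wz[mk].min(0),wz[mk].max(0))
E
```

```text
[[ 0.6959  0.2451  0.068 ]
 [ 0.6669 -0.0331  0.068 ]
 [ 0.4953 -0.0154  0.068 ]
 [ 0.5223  0.2669  0.068 ]]
sides [0.175, 0.2797, 0.1725, 0.2836]
ctr [0.59511225 0.11584626 0.068     ] yaw -6.53954764578962
yaw from y -5.708290013202235
bar [[0.4719 0.2019 0.07  ]
 [0.4585 0.0603 0.07  ]] [0.4652 0.1311 0.07  ]
mask [[ 0.6261  0.252   0.068 ]
 [ 0.7025  0.2454  0.068 ]
 [ 0.6726 -0.0322  0.068 ]
 [ 0.5964 -0.0238  0.068 ]] [0.64938488 0.11035838 0.068     ]
key 0.056607885747268494 [[ 0.6271 -0.1532  0.0566]]
key 0.057572807906316026 [[ 0.6335 -0.2076  0.0576]]
key 0.05895441869177187 [[ 0.6399 -0.262   0.059 ]]
top 113.5 222.7 [13.  9.  5.]
top 296 234 [37. 45. 74.]
top 332 234.5 [28. 39. 74.]
top 372 229 [34. 41. 73.]
scene 306 137 [ 69.  79. 109.]
scene 194 218 [39. 53. 96.]
scene 166 240 [ 37.  52. 100.]
scene 136 270 [45. 55. 99.]
housing [45.5        53.         80.33333333] bench [ 50 111 201] [ 52 113 202] [ 53 112 201]
wrench z [0.00389522 0.00682066 0.00944121] [ 0.2829199   0.00794406 -0.00365408] [0.50271404 0.22314986 1.06876345]
```

```bash
cat >> h.py <<'E'
YAW=np.radians(-6.0);CTR=np.array([.595,.1158,0])
bx=np.array([np.cos(YAW),np.sin(YAW),0]);by=np.array([-np.sin(YAW),np.cos(YAW),0]);bz=np.array([0,0,1.])
HINGE=CTR+.0875*bx+.064*bz
def rot(th,s=1,yaw=YAW):   # th: tilt of the fingers forward from straight down; they close along x
    x_=np.array([np.cos(yaw),np.sin(yaw),0]);z=x_*np.sin(th)-bz*np.cos(th);y=s*(x_*np.cos(th)+bz*np.sin(th))
    q=R.from_matrix(np.c_[np.cross(y,z),y,z]).as_quat();return q[[3,0,1,2]],z
def bar(a,off=-.025): return HINGE-.217*(bx*np.cos(a)-bz*np.sin(a))+off*by
def bartcp(a,th,s,back=0,g=.015):
    q,z=rot(th,s);return bar(a)+z*(g-back),q
def st(): 
    o=ctrl.observe();print("t %.1f pos %s F %s w %.4f ff %.1f"%(o["time"],o["eef_pos"].round(4),o["contact_force"].round(1),o["gripper_width"],o["finger_force"]));return o
E
python3 - <<'E'
from h import *
D=np.radians
for s in(1,-1):
    for a,th,bk in((0,40,.1),(0,40,0),(30,30,0),(60,12,0),(90,0,0),(90,0,.1),(30,45,0),(30,45,.12)):
        q=ctrl.inverse_kinematics(*bartcp(D(a),D(th),s,bk));print(s,a,th,None if q is None else q.round(2))
E
```

```text
1 0 40 None
1 0 40 None
1 30 30 [-0.09  0.11 -0.43  2.33  0.93  0.43 -1.42]
1 60 12 [ 0.47  0.35 -0.95  1.82  0.47  0.98 -0.77]
1 90 0 [ 0.31  0.62 -0.84  1.34  0.45  1.38 -0.62]
1 90 0 [ 0.26  0.56 -0.8   1.17  0.39  1.56 -0.56]
1 30 45 [ 0.48  0.33 -1.23  2.48  1.76  0.82 -2.26]
1 30 45 [-0.08 -0.24 -0.67  2.51  1.04  0.51 -1.73]
-1 0 40 None
-1 0 40 None
-1 30 30 [ 0.61  0.29 -1.22  2.3   1.17  0.63  1.55]
-1 60 12 [ 0.64  0.47 -1.22  1.81  0.65  1.07  2.23]
-1 90 0 [ 0.47  0.79 -1.24  1.32  0.74  1.52  2.34]
-1 90 0 [ 0.43  0.71 -1.24  1.16  0.67  1.68  2.41]
-1 30 45 [ 0.48  0.33 -1.23  2.48  1.76  0.82  0.88]
-1 30 45 [-0.08 -0.24 -0.67  2.51  1.04  0.51  1.41]
```

```bash
python3 - <<'E'
from h import *
D=np.radians
for th in(35,30,25,20):
  for bk in(.1,.05,0):
    print(th,bk,[None if (q:=ctrl.inverse_kinematics(*bartcp(0,D(th),s,bk,.009))) is None else q.round(2).tolist() for s in(1,-1)])
for a in(10,20):print(a,[None if (q:=ctrl.inverse_kinematics(*bartcp(D(a),D(25),s,0,.009))) is None else q.round(2).tolist() for s in(1,-1)])
E
```

```text
35 0.1 [None, None]
35 0.05 [None, None]
35 0 [None, None]
30 0.1 [[-0.24, 0.02, -0.43, 2.49, 1.01, 0.43, -1.66], [0.61, 0.13, -1.28, 2.45, 1.14, 0.53, 1.41]]
30 0.05 [[-0.6, 0.15, -0.01, 2.51, 1.38, 0.34, -2.01], [-0.21, 0.18, -0.43, 2.49, 1.4, 0.41, 1.13]]
30 0 [[0.47, 0.64, -1.23, 2.44, 1.68, 0.91, -2.12], [0.47, 0.64, -1.23, 2.44, 1.68, 0.91, 1.02]]
25 0.1 [[0.05, 0.05, -0.63, 2.4, 0.73, 0.46, -1.3], [0.63, 0.15, -1.25, 2.37, 0.89, 0.54, 1.71]]
25 0.05 [[0.26, 0.25, -0.87, 2.4, 1.16, 0.5, -1.69], [0.54, 0.39, -1.23, 2.39, 1.28, 0.67, 1.37]]
25 0 [[0.43, 0.53, -1.11, 2.39, 1.5, 0.73, -1.95], [-0.13, 0.32, -0.43, 2.41, 1.42, 0.38, 1.19]]
20 0.1 [[0.64, 0.19, -1.22, 2.3, 0.72, 0.61, -1.22], [0.63, 0.19, -1.21, 2.3, 0.72, 0.61, 1.93]]
20 0.05 [[0.55, 0.39, -1.2, 2.32, 1.07, 0.67, -1.54], [0.57, 0.41, -1.22, 2.32, 1.09, 0.69, 1.59]]
20 0 [[0.34, 0.45, -0.94, 2.33, 1.25, 0.59, -1.69], [0.54, 0.62, -1.24, 2.32, 1.36, 0.81, 1.38]]
10 [[-0.3, 0.21, -0.22, 2.39, 1.03, 0.34, -1.57], [0.55, 0.47, -1.23, 2.35, 1.34, 0.73, 1.36]]
20 [[0.37, 0.24, -0.93, 2.31, 1.0, 0.53, -1.46], [0.59, 0.36, -1.22, 2.3, 1.13, 0.67, 1.58]]
```

```bash
python3 - <<'E'
from h import *
D=np.radians
ctrl.movep(bar(0)+np.array([0,0,.28]),rot(0,1)[0]);st()
ctrl.movep(*bartcp(0,D(22),1,.12,.009));st()
p,q=bartcp(0,D(22),1,.03,.009);print(ctrl.servo_line(p,.1,q,12));st()
p_,d=ctrl.grab_frame("top");s_,_=ctrl.grab_frame("scene")
cv2.imwrite("pics/g1.png",np.hstack([cv2.resize(p_[180:280,130:260],(400,308)),cv2.resize(s_[120:196,210:310],(400,308))])[:,:,::-1])
E
```

```text
t 2.8 pos [0.4639 0.1035 0.3437] F [ 0.5 -0.3  0.1] w 0.0878 ff 0.0
t 3.5 pos [0.4238 0.1086 0.168 ] F [-0.1 -0.4  0. ] w 0.0880 ff 0.0
False
t 4.6 pos [0.4564 0.1056 0.084 ] F [-0.2  0.2  0.5] w 0.0879 ff 0.0
```

View pics/g1.png

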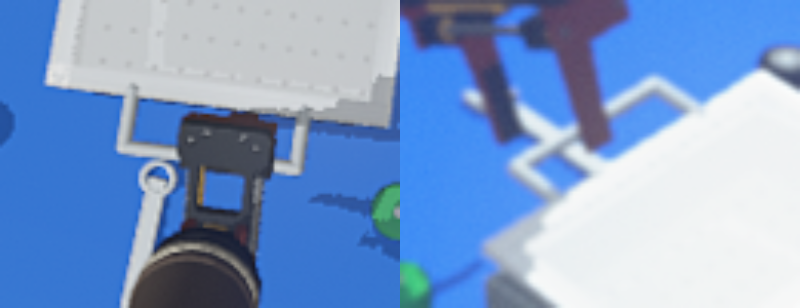

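The crops show the fingers straddling the bar, clear of the right arm and the wrench. Next I'll lower, clamp and start the lift.

```bash
python3 - <<'E'
from h import *
D=np.radians
p,q=bartcp(0,D(22),1,0,.009);print(ctrl.servo_line(p,.06,q,10));st()
ctrl.clamp();o=st()
if .008<o["gripper_width"]<.016:
    for a in(5,10,15,20):
        ctrl.servo_line(bartcp(D(a),D(22),1,0,.009)[0],.06);st()
E
```

```text
True
t 5.1 pos [0.4636 0.1041 0.0601] F [-1.2  0.5  1.1] w 0.0876 ff 0.1
t 6.3 pos [0.4693 0.1036 0.0631] F [20.2 -2.1 -5.2] w 0.0111 ff 30.0
t 6.7 pos [0.4704 0.1035 0.076 ] F [ 9.2 -2.5  0.5] w 0.0115 ff 30.0
t 7.1 pos [0.4732 0.1032 0.0949] F [11.9 -2.8 -1.3] w 0.0108 ff 30.0
t 7.6 pos [0.4776 0.1028 0.1135] F [13.3 -1.3 -4. ] w 0.0113 ff 30.0
t 8.1 pos [0.4835 0.1022 0.1317] F [16.4 -1.6 -4.6] w 0.0110 ff 30.0
```

```bash
sed -i 's/^HINGE=CTR/CTR=CTR+.005*bx;HINGE=CTR/' h.py; python3 - <<'E'
from h import *
D=np.radians
for a in range(20,91,5):
    p,q=bartcp(D(a),D(max(0,22-.35*(a-20))),1,0,.009);ctrl.servo_line(p,.07,q);o=st()
    if not .007<o["gripper_width"]<.017: print("lost");break
E
```

```text
t 8.3 pos [0.4825 0.1022 0.1285] F [-10.1   0.6   3.7] w 0.0113 ff 30.0
t 8.7 pos [0.4896 0.1015 0.1462] F [-10.1   1.    5.8] w 0.0111 ff 30.0
t 9.2 pos [0.498  0.1006 0.163 ] F [-10.9   0.6   7.2] w 0.0112 ff 30.0
t 9.6 pos [0.5079 0.0996 0.179 ] F [-11.4  -0.3   7.9] w 0.0110 ff 30.0
t 10.0 pos [0.5195 0.0984 0.1943] F [-10.8  -1.6  10.4] w 0.0111 ff 30.0
t 10.4 pos [0.5323 0.0971 0.2084] F [-9.  -2.1 10.5] w 0.0113 ff 30.0
t 10.8 pos [0.5463 0.0956 0.2214] F [-8.  -1.   8.4] w 0.0114 ff 30.0
t 11.2 pos [0.5615 0.094  0.233 ] F [-4.5 -2.1  8. ] w 0.0108 ff 30.0
t 11.7 pos [0.5773 0.0924 0.2432] F [-4.2 -2.   7. ] w 0.0113 ff 30.0
t 12.1 pos [0.5941 0.0907 0.2519] F [-2.5 -2.5  5.6] w 0.0110 ff 30.0
t 12.5 pos [0.6116 0.0889 0.2592] F [-1.3 -1.7  4.6] w 0.0110 ff 30.0
t 12.9 pos [0.6296 0.0871 0.2648] F [-0.1 -0.2  3.8] w 0.0111 ff 30.0
t 13.3 pos [0.6479 0.0851 0.2686] F [0.8 0.2 1.9] w 0.0110 ff 30.0
t 13.7 pos [0.6661 0.0832 0.271 ] F [ 2.  -0.3  0.2] w 0.0111 ff 30.0
t 14.2 pos [0.6848 0.0812 0.2718] F [ 1.7  0.5 -1.9] w 0.0111 ff 30.0
```

```bash
sed -i 's/CTR+.005\*bx/CTR+.003*bx/' h.py; python3 - <<'E'
from h import *
ctrl.open();o=st()
ctrl.servo_line(o["eef_pos"]+[0,0,.06],.12)
ctrl.movep([.46,-.21,.3],rot(0,1,0)[0]);st();print(ctrl.observe()["joints"].round(2))
p,d=ctrl.grab_frame("top");s_,e=ctrl.grab_frame("scene");np.savez("t1.npz",p=p,d=d,s=s_,e=e)
cv2.imwrite("pics/t1.png",np.hstack([cv2.resize(p,(400,300)),cv2.resize(s_,(400,300))])[:,:,::-1])
X=cloud("top",d);S=cloud("scene",e)
for n,P in(("top",X),("scene",S)):
    L=(P-HINGE)@np.c_[bx,by,bz];m=(abs(L[...,0])<.06)&(abs(L[...,1])<.14)&(L[...,2]>.06)&(L[...,2]<.24);q=L[m]
    if len(q)>30:
        for z0 in(.08,.12,.16,.2):
            k=abs(q[:,2]-z0)<.02;print(n,z0,k.sum(),np.median(q[k],0).round(4))
E
```

```text
t 15.4 pos [0.6844 0.0813 0.272 ] F [-0.1 -0.1 -0.3] w 0.0878 ff 0.0
t 17.4 pos [ 0.4606 -0.2093  0.3002] F [-0.3 -0.1 -0.3] w 0.0879 ff 0.0
[ 1.35  0.44 -1.35  1.71  0.44  1.35 -0.08]
top 0.08 403 [-0.0033 -0.0021  0.0816]
top 0.12 453 [-0.0022  0.0008  0.1213]
top 0.16 838 [-0.0011  0.0011  0.1734]
top 0.2 119 [-0.0018  0.0054  0.2178]
scene 0.08 834 [ 0.0015 -0.0146  0.0804]
scene 0.12 899 [ 0.0027 -0.0153  0.1201]
scene 0.16 1033 [ 0.0039 -0.0175  0.1622]
scene 0.2 250 [ 0.0066 -0.0195  0.2122]
```

View pics/t1.png

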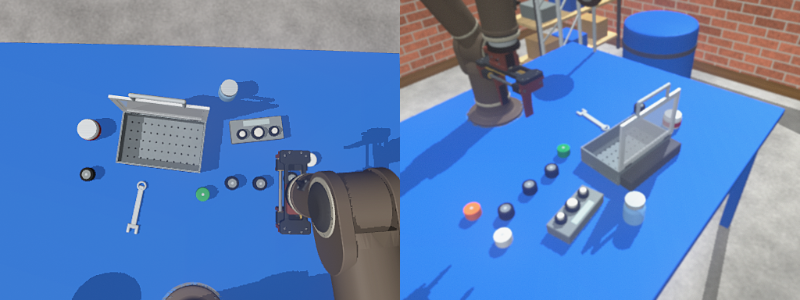

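The top view shows the lid upright, the box empty, and the wheels still in place. Next I'll check the box floor and write the detection and pick/place helpers, starting with the wheel nearest the box.

```bash
cat >> h.py <<'E'
def wheels():
    out=[]
    for n in("top","scene"):
        p,d=ctrl.grab_frame(n);X=cloud(n,d);hsv=cv2.cvtColor(p,cv2.COLOR_RGB2HSV)
        m=(X[...,2]>(.022 if n=="top" else .025))&(X[...,2]<.042)&(X[...,0]>.2)&(X[...,0]<.9)&(abs(X[...,1])<.6)
        for a,c,l in blobs(n,m,70):
            P=X[l];ext=np.ptp(P[:,:2],axis=0)
            ring=cv2.dilate(l.astype(np.uint8),np.ones((3,3)))>0
            if max(ext)<.062 and min(ext)>.036 and np.percentile(p[ring].max(1),30)<125:
                out.append((n,((P[:,:2].max(0)+P[:,:2].min(0))/2).round(4),int(a)))
    return out
def pick(xy,yaw=0,s=1):
    q=rot(0,s,yaw)[0];ctrl.movep([*xy,.12],q)
    hit=ctrl.servo_line([*xy,.004],.12,q,12);ctrl.clamp();o=st()
    ctrl.servo_line([*xy,.13],.15);o=st();return o["gripper_width"]
def place(off,dx=-.018,s=1):
    t=CTR+dx*bx+off*by;q=rot(0,s)[0]
    ctrl.movep([*t[:2],.13],q);o=st()
    if o["gripper_width"]<.04: return False
    hit=ctrl.servo_line([*t[:2],.011],.1,q,10);o=st();ctrl.open()
    ctrl.servo_line([*o["eef_pos"][:2],.15],.15);return True
E
python3 - <<'E'
from h import *
f=np.load("t1.npz");X=cloud("top",f["d"]);L=(X-CTR)@np.c_[bx,by,bz]
m=(L[...,2]<.02)&(abs(L[...,0])<.095)&(abs(L[...,1])<.145)&(L[...,2]>-.02)
k=cv2.connectedComponentsWithStats(m.astype(np.uint8))
fl=L[m&(abs(L[...,2]-.006)<.006)];print("floor z",np.median(fl[:,2]),np.percentile(fl[:,:2],[2,98],0))
m=(abs(L[...,2]-.06)<.006)&(abs(L[...,0])<.12)&(abs(L[...,1])<.17);print("rim",np.percentile(L[m][:,:2],[1,99],0))
for w in wheels():print(w)
E
```

```text
floor z 0.006119551883943752 [[-0.08295672 -0.13049044]
 [ 0.07692337  0.13185958]]
rim [[-0.08983015 -0.13868993]
 [ 0.08174485  0.14082503]]
('top', array([0.4806, 0.3677]), 267)
('top', array([ 0.4618, -0.1236]), 258)
('top', array([ 0.4634, -0.2195]), 257)
```

```bash
python3 - <<'E'
from h import *
w=pick((.462,-.1235))
if w>.04:
    print(place(-.093))
    for x in wheels():print(x)
p,d=ctrl.grab_frame("top");cv2.imwrite("pics/t2.png",cv2.resize(p[80:340,60:440],(798,546))[:,:,::-1])
E
```

```text
t 20.3 pos [ 0.462  -0.1235  0.004 ] F [ 0.6 -0.5  1.4] w 0.0474 ff 30.0
t 21.2 pos [ 0.4614 -0.1236  0.1292] F [ 0.2 -0.4 -1. ] w 0.0476 ff 30.0
t 22.0 pos [0.5697 0.0247 0.129 ] F [ 0.3 -0.4 -0.7] w 0.0475 ff 30.0
t 23.4 pos [0.5708 0.025  0.0116] F [ 0.7  0.1 -0.2] w 0.0475 ff 30.0
True
('top', array([0.4806, 0.3674]), 269)
('top', array([ 0.4812, -0.3277]), 258)
('top', array([ 0.465 , -0.2224]), 162)
('scene', array([0.5711, 0.0219]), 181)
```

View pics/t2.png

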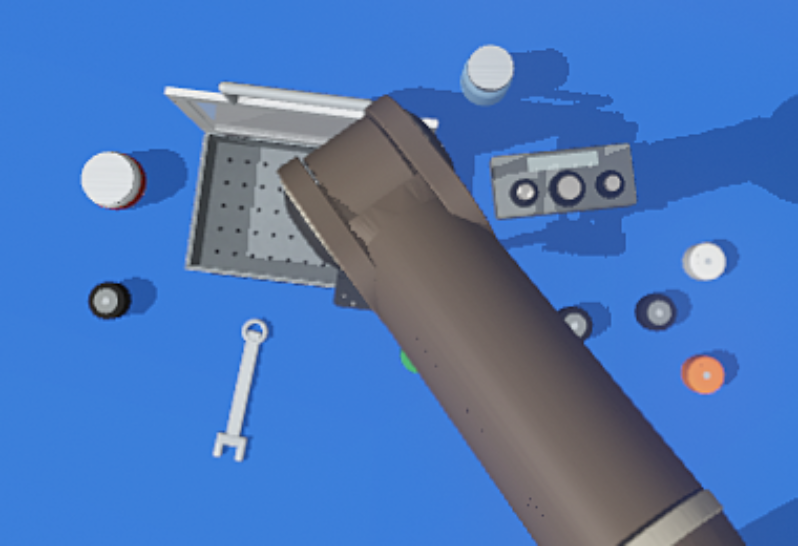

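```bash
python3 - <<'E'
from h import *
w=pick((.4812,-.3275))
if w>.04:
    print(place(-.031))
    for x in wheels():print(x)
E
```

```text
t 28.5 pos [ 0.4812 -0.3276  0.004 ] F [-0.7  0.3  1.5] w 0.0476 ff 30.0
t 29.5 pos [ 0.4806 -0.3274  0.1291] F [-0.9  0.8  0.2] w 0.0477 ff 30.0
t 31.1 pos [0.5771 0.0849 0.1296] F [ 0.8  0.4 -0.1] w 0.0472 ff 30.0
t 32.4 pos [0.5773 0.0867 0.0116] F [ 0.3  0.7 -0. ] w 0.0475 ff 30.0
True
('top', array([0.4807, 0.3679]), 264)
('top', array([ 0.4635, -0.2196]), 254)
('scene', array([0.5737, 0.0812]), 118)
('scene', array([0.5716, 0.0228]), 184)
```

```bash
python3 - <<'E'
from h import *
w=pick((.4633,-.2195))
if w>.04:
    print(place(.031))
    for x in wheels():print(x)
E
```

```text
t 37.5 pos [ 0.4632 -0.2196  0.004 ] F [-0.8  0.1  1.7] w 0.0477 ff 30.0
t 38.5 pos [ 0.4627 -0.2195  0.1292] F [-0.8 -0.1 -0.3] w 0.0475 ff 30.0
t 39.9 pos [0.5836 0.1464 0.1296] F [ 0.3 -1.  -1.1] w 0.0474 ff 30.0
t 41.2 pos [0.5838 0.1484 0.0117] F [-0.5 -0.2 -1.4] w 0.0478 ff 30.0
True
('top', array([0.5722, 0.0245]), 239)
('top', array([0.4806, 0.3676]), 266)
('scene', array([0.5734, 0.0795]), 120)
('scene', array([0.5714, 0.0236]), 177)
```

```bash
python3 - <<'E'
from h import *
w=pick((.4808,.3675))
if w>.04:
    print(place(.093))
    ctrl.movep([.46,-.21,.3],rot(0,1,0)[0])
    for x in wheels():print(x)
p,d=ctrl.grab_frame("top");s,_=ctrl.grab_frame("scene");cv2.imwrite("pics/t3.png",np.hstack([cv2.resize(p[80:340,60:320],(400,400)),cv2.resize(s[80:280,212:412],(400,400))])[:,:,::-1])
E
```

```text
t 46.0 pos [0.4808 0.3675 0.0041] F [ 0.9 -0.1 -0. ] w 0.0475 ff 30.0
t 47.0 pos [0.4805 0.3669 0.129 ] F [ 0.  -0.3 -1.3] w 0.0476 ff 30.0
t 47.8 pos [0.5888 0.2111 0.1297] F [-0.5  1.2 -1. ] w 0.0476 ff 30.0
t 49.1 pos [0.5902 0.2101 0.0117] F [-0.7 -0.5 -0.4] w 0.0473 ff 30.0
True
('top', array([0.5912, 0.2119]), 265)
('top', array([0.5845, 0.1483]), 257)
('top', array([0.5786, 0.0854]), 252)
('top', array([0.5722, 0.0245]), 253)
('scene', array([0.5732, 0.0807]), 121)
('scene', array([0.5719, 0.023 ]), 181)
```

View pics/t3.png

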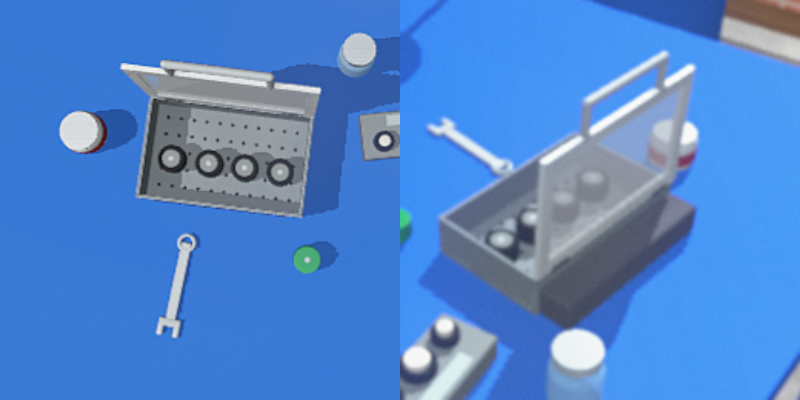

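All four wheels lie flat and apart in the box, and the lid is upright. Now I'll lower the lid.

```bash
python3 - <<'E'
from h import *
D=np.radians
ctrl.movep(*bartcp(D(90),0,1,.1));p,q=bartcp(D(90),0,1,0)
print(ctrl.servo_line(p,.1,q,12));ctrl.clamp();o=st()
if .007<o["gripper_width"]<.017:
    for a in range(85,29,-5):
        p,q=bartcp(D(a),D((90-a)/2),1,0);ctrl.servo_line(p,.07,q);o=st()
        if not .007<o["gripper_width"]<.017: print("lost");break
E
```

```text
False
t 56.6 pos [0.6829 0.0814 0.2661] F [ 3.1 -0.2 -0.8] w 0.0111 ff 30.0
t 57.0 pos [0.6635 0.0834 0.2655] F [-2.3  0.1  3.3] w 0.0111 ff 30.0
t 57.4 pos [0.6461 0.0854 0.2635] F [-4.8 -1.1  8.3] w 0.0112 ff 30.0
t 57.8 pos [0.6284 0.0872 0.2594] F [-4.7 -1.3  9.8] w 0.0111 ff 30.0
t 58.2 pos [0.6109 0.089  0.2537] F [-5.5 -1.8 10.2] w 0.0108 ff 30.0
t 58.6 pos [0.5939 0.0907 0.2465] F [-7.4 -1.5 10.6] w 0.0113 ff 30.0
t 59.0 pos [0.5776 0.0924 0.2377] F [-8.8 -1.8 10.5] w 0.0108 ff 30.0
t 59.4 pos [0.5619 0.094  0.2274] F [-11.6  -2.   10.3] w 0.0110 ff 30.0
t 59.8 pos [0.5472 0.0955 0.2155] F [-11.6  -1.2   9. ] w 0.0111 ff 30.0
t 60.2 pos [0.5337 0.0969 0.2026] F [-12.1  -0.5   6.6] w 0.0111 ff 30.0
t 60.6 pos [0.5215 0.0981 0.1886] F [-11.7  -0.4   5.4] w 0.0111 ff 30.0
t 61.1 pos [0.511  0.0992 0.1739] F [-11.1  -0.1   3.3] w 0.0110 ff 30.0
t 61.5 pos [0.5015 0.1002 0.1582] F [-12.2   0.2   2.6] w 0.0110 ff 30.0
```

```bash
cat >> h.py <<'E'
def lidangle():
    for n in("top","scene"):
        p,d=ctrl.grab_frame(n);L=(cloud(n,d)-HINGE)@np.c_[bx,by,bz]
        m=(L[...,0]>-.21)&(L[...,0]<.0)&(abs(L[...,1])<.145)&(L[...,2]>.02)&(L[...,2]<.16)
        q=L[m];r=np.hypot(q[:,0],q[:,2]);a=np.degrees(np.arctan2(q[:,2],-q[:,0]))
        for r0 in(.10,.13,.16,.205):
            k=(abs(r-r0)<.012);print(n,r0,k.sum(),np.percentile(a[k],[25,50,75]).round(2) if k.any() else "")
    return p
E
python3 - <<'E'
from h import *
D=np.radians
ctrl.open();st()
p,q=bartcp(D(30),D(30),1,.12);ctrl.servo_line(p,.12,q)
ctrl.movep([.46,-.21,.3],rot(0,1,0)[0]);st()
lidangle()
p,d=ctrl.grab_frame("top");s,_=ctrl.grab_frame("scene");cv2.imwrite("pics/t4.png",np.hstack([cv2.resize(p[80:340,60:320],(400,400)),cv2.resize(s[80:280,212:412],(400,400))])[:,:,::-1])
E
```

```text
t 62.7 pos [0.503  0.1003 0.1595] F [-0.3  0.3 -0. ] w 0.0878 ff 0.0
t 65.1 pos [ 0.4602 -0.2088  0.2995] F [-0.6 -0.2  0.9] w 0.0875 ff 0.0
top 0.1 910 [30.83 31.41 31.95]
top 0.13 969 [30.74 31.17 31.57]
top 0.16 992 [30.81 31.14 31.51]
top 0.205 130 [30.94 31.18 31.49]
scene 0.1 775 [30.23 30.86 31.48]
scene 0.13 771 [30.23 30.74 31.18]
scene 0.16 763 [30.43 30.81 31.2 ]
scene 0.205 152 [30.29 30.8  31.18]
```

View pics/t4.png

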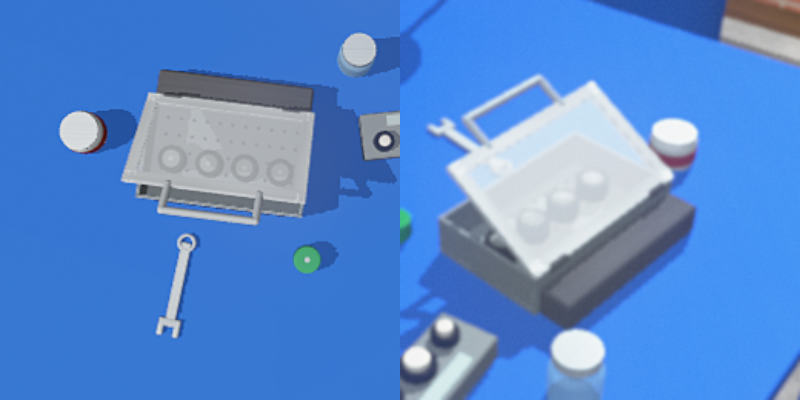

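The lid stays at about 29–30° once half its thickness is allowed for, with the wheels visible beneath it. Now I'll check the key and housing heights from both views before pressing.

```bash
python3 - <<'E'
from h import *
K=np.array([[.6271,-.1532],[.6335,-.2076],[.6399,-.262]])
for n in("top","scene"):
    f=np.load(n+"0.npz");X=cloud(n,f["d"]);p=f["p"];white=(p.min(2)>150)
    for k in K:
        r=np.linalg.norm(X[...,:2]-k,axis=2);m=(r<.02)&(X[...,2]>.045)&white
        h=(r<.024)&(X[...,2]>.03)&(p.max(2)<100)
        print(n,m.sum(),X[m].mean(0).round(4),"z90",np.percentile(X[m][:,2],90).round(4),"ring z",np.percentile(X[h][:,2],[50,90]).round(4))
E
```

```text
top 42 [ 0.628  -0.1522  0.0575] z90 0.06 ring z [0.0479 0.0504]
top 100 [ 0.6347 -0.2062  0.0577] z90 0.0604 ring z [0.0478 0.0498]
top 41 [ 0.6414 -0.2606  0.058 ] z90 0.0599 ring z [0.0476 0.0497]
scene 55 [ 0.6275 -0.156   0.0559] z90 0.0587 ring z [0.0463 0.0483]
scene 124 [ 0.6348 -0.2112  0.0565] z90 0.059 ring z [0.0472 0.0487]
scene 65 [ 0.6409 -0.2653  0.0563] z90 0.0586 ring z [0.0467 0.0489]
```

```bash
cat >> h.py <<'E'
def press(k):
    q=rot(0,1,0)[0];ctrl.movep([*k,.11],q);ctrl.servo_line([*k,.066],.1,q)
    hit=ctrl.servo_line([*k,.046],.015,q,13);o=st();print(hit);ctrl.sleep(.3);st()
    ctrl.servo_line([*k,.11],.08)
E
python3 - <<'E'
from h import *
ctrl.clamp();press((.6275,-.154))
E
```

```text
t 69.2 pos [ 0.6276 -0.154   0.0524] F [-1.6  0.2  6.8] w 0.0002 ff 3.5
True
t 69.5 pos [ 0.6276 -0.154   0.0524] F [-2.3 -0.3  6.7] w 0.0006 ff 3.7
```

The left key is home: the force jumped past its spring value at z = 0.0524, about 6 mm of travel. Next the right key, then the middle.

```bash
python3 - <<'E'
from h import *
press((.6405,-.263));press((.634,-.2085))
ctrl.movep([.46,-.21,.3],rot(0,1,0)[0]);st();lidangle()
p,d=ctrl.grab_frame("top");s,_=ctrl.grab_frame("scene");cv2.imwrite("pics/t5.png",np.hstack([cv2.resize(p,(400,300)),cv2.resize(s,(400,300))])[:,:,::-1])
E
```

```text
t 72.4 pos [ 0.6406 -0.2631  0.0525] F [-1.1  0.4  7.2] w 0.0007 ff 3.3
True
t 72.7 pos [ 0.6406 -0.2631  0.0525] F [-2.4  0.5  7.5] w 0.0006 ff 3.5
t 75.4 pos [ 0.634  -0.2085  0.0524] F [-1.5  0.1  6.4] w 0.0001 ff 3.4
True
t 75.7 pos [ 0.6341 -0.2085  0.0524] F [-0.9 -0.7  7.4] w 0.0003 ff 3.6
t 77.6 pos [ 0.4604 -0.2098  0.299 ] F [ 0.9  1.1 -0.5] w 0.0004 ff 0.0
top 0.1 910 [30.87 31.46 32.02]
top 0.13 961 [30.74 31.14 31.59]
top 0.16 990 [30.81 31.16 31.49]
top 0.205 123 [30.87 31.23 31.47]
scene 0.1 783 [30.09 30.75 31.43]
scene 0.13 773 [30.25 30.74 31.29]
scene 0.16 762 [30.39 30.82 31.19]
scene 0.205 146 [30.27 30.68 31.17]
```

View pics/t5.png

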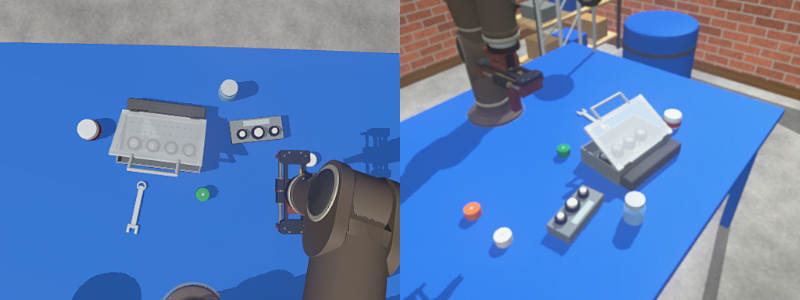

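All as asked: four wheels in the box, the lid at about 30°, the keys pressed in order and everything else undisturbed. Handing in.

```bash
python3 -c "
from bench import ctrl
print(ctrl.job_done())"
```

```text
the job is handed in; nothing more can be done
None
```

The job is handed in (no verdict came back): all four wheels lie flat and apart in the box, the lid stands about 30° above shut and is released, the keys were pressed left, right, middle, and the tin, jar and wrench were left where they were.

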